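# Lock a tube rotator by its keyway and load a tube

### The job

Get the sloping tube rotator ready with its tube: turn the rotor disc until the keyway in its rim lines up with the lock bar on the right, and push the lock bar fully home into the keyway. Then take the capped tube from its rest on the bench, lay it in the two V saddles of the rotor with its cap on the side of the retaining arm, and swing the arm fully across, over the cap. Leave the slide box, the timer and the beaker where they are.

Things in the scene. Friction and masses are not known exactly. Their poses are not given: they have to be found in the camera images.
- drive: Fixed white wedge-shaped rotator housing, 204 mm wide, 140 deep, 140 high, low side toward the robot. Origin on the bench, x to its rear, y to its left (U), z up. The rotor axis meets its sloping top at P, 95 mm above the origin. Axis N = [-0.5, 0, 0.866] in this frame (30 degrees from vertical, toward the robot); uphill V = [0.866, 0, 0.5]. Below, (V, U, N) are mm from P.
- rotor (a joint): Angle of the rotor disc about N, rad, counterclockwise from above; 0 = its keyway faces the lock bar (to the right, -U). Stops at -1.45 and 1.45; starts between 0.55 and 1.25, stays where left (friction 0.08 N m). Disc 136 mm in diameter, top at N 13. The keyway is a notch in its rim, 16 mm wide, 20 mm deep.
- rotor_boss (a point): Centre of the top (N 33) of the steel boss on the rotor axis, by which the rotor is turned: 24 mm across its two flats, 30 mm along them, 20 mm high. Frame turns with the rotor: x across the flats (close the fingers along it; = V at rotor 0), y along flats and tube (= U at rotor 0), z = N. Saddles stand 23 mm to either side in y; x is free.
- rotor_seat (a point): Where tube_mid belongs: on the rotor axis at N 51. Frame as rotor_boss; the tube lies along y, cap toward +y. Two grey 90-degree V saddles, 8 mm wide, stand at y = -27 and +27 mm and open along z (18 mm wide at the mouth, tops about 3 mm above the tube's axis). The boss top is 18 mm below the tube's axis.
- lock_bar (a joint): Travel of the lock bar along +U toward the rotor, m: 0 = withdrawn (start), 0.022 = fully home in the keyway. Bar 12 mm wide, round nose 4 mm off the disc rim at 0. It enters only if the rotor is within about 0.08 rad of 0, and then centres a released rotor. Friction 1.5 N.
- lock_tab (a point): Centre of the top of the lock bar's black upright grip tab, at (0, -100, 51) when withdrawn. The tab is 12 mm thick in V, 16 mm long in U, and stands free from N 16 to N 51.
- retainer (a joint): Swing of the steel retaining arm on the disc, rad, counterclockwise from above: 0 = open, pointing along the rotor's +y; 1.571 = closed at its stop, along the rotor's -x, across the cap. Starts at 0 to 0.25, stays where left (friction 0.03 N m). Pivot at x 34, y 50 mm in the rotor_seat frame; arm at N 62 to 68, 10 mm wide, 2.5 mm above a seated cap.
- retainer_peg (a point): Centre of the top of the black round peg on the arm's end: 12 mm in diameter, 28 mm high (N 68 to 96), 50 mm from the arm's pivot. Push or hold the arm by it.
- tube: Capped blood tube, 104 mm long, 20 to 45 g, loose. Origin at the centre of its bottom end, z along it toward the cap. Glass 13 mm in diameter from 0 to 78 mm, cap 16.4 mm in diameter from 78 to 104 mm. It starts lying level in the saddles of tube_rest.
- tube_mid (a point): Middle of the tube's glass, on its axis 40 mm from the bottom end: the place to grip it. Frame as tube.
- tube_rest: Fixed grey rest on the bench: base plate 50 x 80 x 10 mm with two V saddles like the rotor's at y = -27 and +27 mm. Origin at the centre of its underside. The tube lies along its y, cap toward +y, axis 40 mm above the bench, tube_mid over the origin.
- slide_box: Green box of slides, 33 x 85 x 24 mm, loose bystander. Origin at the centre of its underside.
- timer: White bench timer, 62 x 66 x 20 mm, loose bystander. Origin at the centre of its underside.
- beaker: Clear beaker, 55 mm in diameter, 66 mm high, loose bystander. Origin at the centre of its underside.

How it is judged:
On the way, in this order (a step that is already met when the one before it is completed fails the run):
1. the rotor is turned until its keyway lines up with the lock bar (within 0.1 rad) (value of joint rotor between -0.1 and 0.1 rad), for 0.2 s.
2. the lock bar is pushed home into the keyway (17 mm or more of its 22 mm) (value of joint rotor between -0.08 and 0.08 rad and value of joint lock_bar above 0.017 m), for 0.2 s.
3. the tube lies in the rotor's saddles, cap on the arm's side (all of step 2 and x of tube_mid in the frame of rotor_seat between -0.007 and 0.007 m and y of tube_mid in the frame of rotor_seat between -0.01 and 0.01 m and z of tube_mid in the frame of rotor_seat between -0.007 and 0.007 m and angle between the z axis of tube and the y axis of rotor_seat, either way round below 0.15 rad and y of tube in the frame of rotor_seat below -0.02 m), for 0.2 s.
4. the retaining arm is swung across over the cap (1.4 rad or more of its 1.57) (x of tube_mid in the frame of rotor_seat between -0.007 and 0.007 m and y of tube_mid in the frame of rotor_seat between -0.01 and 0.01 m and z of tube_mid in the frame of rotor_seat between -0.007 and 0.007 m and angle between the z axis of tube and the y axis of rotor_seat, either way round below 0.15 rad and y of tube in the frame of rotor_seat below -0.02 m and value of joint retainer above 1.4 rad), for 0.2 s.
At the end, for the whole second after the job is handed in: Keyway within 0.08 rad of the lock bar, bar at least 17 mm home, tube at rest in both saddles, cap on the arm's side (tube_mid within 10 mm of rotor_seat along the saddles, 7 mm across and in height, 0.15 rad in direction), arm closed to 1.4 rad or more (all of step 2 and all of step 4 and linear speed of tube below 0.02 m/s and angular speed of tube below 0.3 rad/s); the robot touches nothing.
It fails at once if the slide box is shifted by more than 30 mm (distance of slide_box from where it was at the start of the episode above 0.03 m).
It fails at once if the timer is shifted by more than 30 mm (distance of timer from where it was at the start of the episode above 0.03 m).
It fails at once if the beaker is shifted by more than 30 mm (distance of beaker from where it was at the start of the episode above 0.03 m).
It also fails if it takes over 64 s, if anything falls off the work surface, if the arm or the gripper's body presses on something with over 40 N, if the wrist force passes 120 N, or if a joint passes its speed limit or range.

### The arm

A 6-joint arm with a two-finger parallel gripper is mounted at the origin on the work surface; the furniture and walls round the work are solid. World frame = base frame: x ahead of the robot, y to its left, z up, the work surface at z = 0. Lengths are in m, angles in rad, forces in N, time in s.
With the tool pointing down it reaches from about 0.375 to 0.9 m from the base axis. Payload 3.1 kg.
Tool frame: the origin (TCP) lies at the centre of the arm's flange, where the gripper is bolted on; the fingertips stand robot.tip_extent ahead of it and the grasp point (between the pads) lies 164 mm ahead of it (robot.tip_extent is the distance from the TCP to the fingertips, in m); z points along the fingers, y is the line along which they close (so a half turn about z gives the same grasp; the last joint's range is limited). The gripper opens to 87 mm and grips with 3 to 60 N. Pads are 19 mm wide; open, the fingers measure 117 mm over their backs; the gripper's body (75 mm by 190 mm) begins 51 mm behind the grasp point.
Start: joints at [-1.282, 0.527, 1.433, -0, 1.181, -0.178], TCP at [0.281, -0.558, 0.405] pointing down, gripper open.
Joint ranges: [-3.08, 3.08], [-0.75, 2.2], [0.22, 2.44], [-1.43, 4.57], [0, 2.65], [-2.85, 2.85]. Speed limits (rad/s): [2.79, 2.79, 3.14, 3.14, 3.14, 3.14].

### API

Orientations are given as a unit quaternion [x, y, z, w].
In Python, from rig import get_obs, camera, hand_in, cut_out, robot gives the robot as it stands.
- The arm moves only by the tool step_arm, never from a script. Its argument "rows" is a list of rows, each a list of 6 numbers: the shift along the world's x, y, z in m, then the turn, a rotation vector about the world's x, y, z in degrees. A call has 1 to 12 rows; each row shifts and turns the commanded pose from where the row before left it; what a row does not reach is not made up. A row lasts 1/8 s, in which the tool goes at most 62.5 mm and 10.7 degrees, less where a joint would pass 70% of its speed; a pose out of reach is approached as far as the arm can. A call is refused whole if a number of a shift passes 0.0625 or a number of a turn 10.7, either way. A call with a gripper value outside its range is refused whole. "jaw" is the finger opening in m, from 0 to 0.087, set as the call begins (left out, the last holds). The fingers move at their own pace and stop on an object; "squeeze" is the grip in N (left out, the last holds). Time passes only in rows, so rows that do not move let the fingers close. It gives the time, the measured TCP pose, the force, the opening and the grip force at its end, in the units of the state.
- get_obs(): the state, without advancing time (a new reading comes with each control period).
- camera(name): name is "side" or "top" or "wrist"; returns a dict with "pixels" (480x640x3 uint8, blue, green, red), "depth" (480x640 float32, m along the optical axis (not along the pixel's ray), 0 where there is no reading), "fov_y" (degrees; the focal length in pixels is half the picture's height over the tangent of half this angle, whatever the lens; pixels are square), "cx", "cy" (the principal point, pixels), "extrinsics" (4x4, takes a point from camera to world coordinates); the wrist camera has in their place "mount" (4x4, takes a point from camera to tool coordinates, whose origin is the TCP and whose axes are the flange's). Camera axes: x right, y up, looking along -z (the intrinsics and any distortion apply to the point x, -y, -z); pixel columns grow to the right and rows downward; lengths in m; the calibration is good to about 2 mm. A picture is of the moment at which its call begins: read the wrist's pose just before it.
- hand_in(): hands the job in; it is judged then, once.
Trained networks look in the newest picture that a camera, given by its name, has taken for a name from the list of things; names that differ only in an ending like _2 or _b are one class to them, and where a whole thing is asked for, a point or a joint stands for the part that bears it (a point fixed in the world has none). Each returns a list of dicts, best first, with "confidence" (0 to 1); they miss things now and then, are a little off and sometimes report something else, mostly with a low value. They report only what shows in the picture. A call takes as long as a camera call.
- cut_out(label, camera): "region" (480x640 bool, what is visible of it) and "extent" ([centre column, centre row, width, height] in pixels, round what is visible of it).
The state is a dict: "time": time; "q": joint angles; "joint_velocities": joint speeds; "joint_torque": joint torques, N m; "position": TCP position; "tool_rot": TCP orientation; "ft_force": force on the tool from outside, world axes, zero at the start; "moment": the same for the moment, N m; "grip_width": finger opening in m; "grip_force": force on a finger pad.
Only numpy, scipy, OpenCV 4.12 (cv2) and the standard library are available. Lean on these libraries where they do the work, as an engineer would, in place of code of your own. Each camera call takes 0.05 s, during which the arm holds its last target. There are 200 camera calls.

## Working session

There is one attempt and no reset: what is moved stays moved. The work goes in short steps, Python scripts to look and compute and a tool call to move; the robot and the scene stay as the last step left them, time stands still between calls to the robot, and variables do not carry over. Pictures are saved under pics/ and viewed, at most 10 in all, crops included, and the job is handed in when it is done.

Besides the shell and the picture viewer there is one more tool, called after ">>>" as name([rows], argument=value, ...), one row to a line, values as JSON. step_arm: Moves the arm, as the interface text tells. Its arguments: {"type":"object","properties":{"rows":{"type":"array"},"jaw":{"type":"number"},"squeeze":{"type":"number"}},"required":["rows"]}

```bash
mkdir -p pics; ls; cat > h.py <<'E'
import numpy as np, cv2
from rig import get_obs, camera, hand_in, cut_out, robot
from scipy.spatial.transform import Rotation as R
def pts(c, T=None):
    h,w=c["depth"].shape; f=h/2/np.tan(np.radians(c["fov_y"])/2)
    v,u=np.mgrid[0:h,0:w]; d=c["depth"]
    P=np.stack([(u-c["cx"])/f*d,-(v-c["cy"])/f*d,-d],-1)
    T=c["extrinsics"] if T is None else T
    W=P@T[:3,:3].T+T[:3,3]; W[d==0]=np.nan
    return W
def wristT(c,o):
    T=np.eye(4);T[:3,:3]=R.from_quat(o["tool_rot"]).as_matrix();T[:3,3]=o["position"]
    return T@c["mount"]
E
python3 - <<'E'
from h import *
print(robot.tip_extent, get_obs())
for n in("top","side"):
    c=camera(n); cv2.imwrite(f"pics/{n}0.png",c["pixels"]); W=pts(c); np.savez(n+"0.npz",W=W,E=c["extrinsics"],px=c["pixels"])
    print(n,[k for k in c], c["fov_y"],c["extrinsics"].round(3).tolist())
    for l in ["drive","rotor","rotor_boss","lock_bar","lock_tab","retainer","retainer_peg","tube","tube_rest","slide_box","timer","beaker"]:
        for r in cut_out(l,n)[:2]:
            m=r["region"]; print(l,round(r["confidence"],2),np.round(r["extent"]).tolist(),np.nanmedian(W[m],0).round(3),np.nanmin(W[m],0).round(3),np.nanmax(W[m],0).round(3))
E
```

```text
pics
0.1822 {'time': 0.0, 'q': array([-1.28246740e+00,  5.28461081e-01,  1.43385953e+00, -4.04312115e-05,
        1.18139253e+00, -1.78488952e-01]), 'joint_velocities': array([ 0.00036841, -0.00025452,  0.00102718, -0.00048699, -0.00118265,
        0.00128383]), 'joint_torque': array([ 5.21851889e-04, -4.40030479e+01, -1.76593423e+01,  6.34628325e-02,
        5.83612360e-02, -1.64111511e-04]), 'position': array([ 0.28121243, -0.55779286,  0.40378795]), 'tool_rot': array([ 9.72881251e-01,  2.31302717e-01, -7.68650321e-05, -1.05761693e-03]), 'ft_force': array([-0.21173426,  0.32528897,  0.08695028]), 'moment': array([ 0.0681356 , -0.02496164, -0.02579945]), 'grip_force': 0.0, 'grip_width': 0.08713579507095981}
top ['pixels', 'depth', 'fov_y', 'cx', 'cy', 'extrinsics'] 53.16443976789201 [[0.021, 0.996, -0.082, 0.377], [-1.0, 0.021, 0.001, -0.152], [0.002, 0.082, 0.997, 0.97], [0.0, 0.0, 0.0, 1.0]]
drive 0.72 [266.0, 223.0, 118.0, 114.0] [ 0.502 -0.066  0.116] [ 0.382 -0.176 -0.002] [0.624 0.057 0.159]
rotor 0.76 [253.0, 233.0, 83.0, 102.0] [ 0.49  -0.048  0.116] [ 0.382 -0.118  0.062] [
[... 2324 characters left out ...]
 [ 0.382 -0.22  -0.002] [0.454 0.025 0.149]
retainer_peg 0.72 [328.0, 278.0, 44.0, 32.0] [0.411 0.015 0.134] [ 0.381 -0.24  -0.004] [0.456 0.025 0.149]
retainer_peg 0.28 [290.0, 234.0, 9.0, 26.0] [ 0.492 -0.145  0.126] [ 0.48  -0.395 -0.002] [ 0.555 -0.078  0.148]
tube 0.64 [370.0, 248.0, 10.0, 28.0] [ 0.363 -0.246  0.044] [ 0.354 -0.314  0.009] [ 0.372 -0.217  0.048]
tube_rest 0.63 [369.0, 256.0, 29.0, 33.0] [ 0.36  -0.259  0.009] [ 0.338 -0.32   0.002] [ 0.389 -0.22   0.041]
slide_box 0.73 [325.0, 249.0, 24.0, 27.0] [ 0.452 -0.291  0.022] [ 0.428 -0.348  0.001] [ 0.479 -0.265  0.025]
beaker 0.97 [324.0, 218.0, 24.0, 33.0] [ 0.473 -0.384  0.044] [ 0.448 -0.432  0.001] [ 0.5   -0.341  0.067]
```

```bash
python3 - <<'E'
from h import *
t=np.load("top0.npz"); s=np.load("side0.npz")
a=cv2.resize(t["px"][150:330,190:480],(800,497),interpolation=cv2.INTER_CUBIC)
b=cv2.resize(s["px"][190:370,190:430],(800,600),interpolation=cv2.INTER_CUBIC)
cv2.imwrite("pics/a.png",a); cv2.imwrite("pics/b.png",b)
for n,d in(("t",t),("s",s)):
    W=d["W"].reshape(-1,3)
    # housing slope: N in [-6,4] about P guess; fit plane by RANSAC-like iterations
    m=(W[:,0]>.38)&(W[:,0]<.63)&(W[:,1]>-.18)&(W[:,1]<.07)&(W[:,2]>.04)&(W[:,2]<.2)
    Q=W[m]; 
    # disc top and others: heights along approx N
    h=Q@np.array([-.5,0,.866]); H,e=np.histogram(h,bins=60); print(n,[(round(float(x),4),int(y)) for x,y in zip(e,H) if y>40])
    # vertical front/rear wall, housing sides
    g=W[(W[:,2]>-.01)&(W[:,2]<.2)&(W[:,0]>.35)&(W[:,0]<.7)&(W[:,1]>-.2)&(W[:,1]<.1)]
    for z0,z1 in((.01,.06),(.06,.12),(.12,.16)):
        k=g[(g[:,2]>z0)&(g[:,2]<z1)]; print(z0,np.percentile(k,[1,99],axis=0).round(3).tolist())
E
```

```text
t [(-0.2635, 42), (-0.2564, 42), (-0.2492, 46), (-0.2457, 46), (-0.2421, 46), (-0.2385, 45), (-0.2349, 43), (-0.2313, 52), (-0.2278, 41), (-0.2242, 46), (-0.2206, 47), (-0.217, 46), (-0.2135, 47), (-0.2099, 57), (-0.2063, 41), (-0.2027, 54), (-0.1992, 51), (-0.1956, 55), (-0.192, 45), (-0.1884, 64), (-0.1848, 53), (-0.1813, 109), (-0.1777, 251), (-0.1741, 830), (-0.1705, 1731), (-0.167, 1039), (-0.1634, 946), (-0.1598, 1226), (-0.1562, 1488), (-0.1526, 1522), (-0.1491, 520), (-0.1455, 96), (-0.1419, 95), (-0.1383, 98), (-0.1348, 203), (-0.1312, 102), (-0.124, 77), (-0.1205, 70), (-0.1169, 52), (-0.0954, 122), (-0.0918, 54)]
0.01 [[0.414, -0.198, 0.011], [0.668, 0.096, 0.06]]
0.06 [[0.43, -0.188, 0.061], [0.666, 0.088, 0.12]]
0.12 [[0.395, -0.186, 0.12], [0.665, 0.087, 0.158]]
s [(-0.2236, 52), (-0.2205, 58), (-0.2173, 67), (-0.2142, 88), (-0.2111, 97), (-0.208, 112), (-0.2048, 112), (-0.2017, 142), (-0.1986, 129), (-0.1955, 157), (-0.1923, 175), (-0.1892, 177), (-0.1861, 203), (-0.183, 190), (-0.1798, 222), (-0.1767, 322), (-0.1736, 788), (-0.1705, 747), (-0.1673, 671), (-0.1642, 1175), (-0.1611, 1118), (-0.158, 588), (-0.1548, 1110), (-0.1517, 863), (-0.1486, 132), (-0.1455, 128), (-0.1423, 131), (-0.1392, 117), (-0.1361, 218), (-0.1329, 114), (-0.1298, 64), (-0.1267, 63), (-0.1236, 73), (-0.1204, 53), (-0.1173, 64), (-0.0986, 94), (-0.0954, 158)]
0.01 [[0.412, -0.18, 0.011], [0.662, 0.042, 0.06]]
0.06 [[0.43, -0.17, 0.061], [0.66, 0.044, 0.12]]
0.12 [[0.387, -0.174, 0.12], [0.661, 0.042, 0.156]]
```

View pics/a.png

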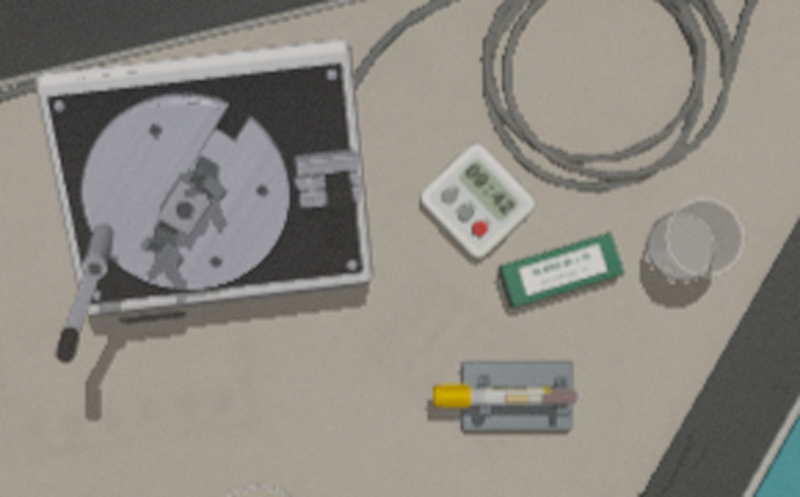

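View pics/b.png

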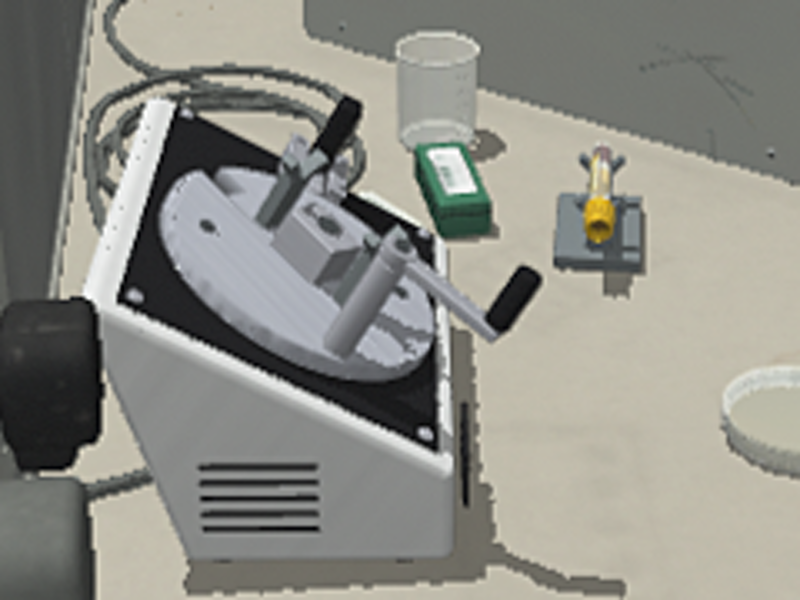

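```bash
cat > fit.py <<'E'
from h import *
def fit(n,W,px):
    Q=W.reshape(-1,3); g=px.reshape(-1,3).max(1)
    yaw,P=0.12,np.array([.5,-.05,.095])
    fl=(abs(Q[:,2])<.006)&(abs(Q[:,0]-.5)<.3)&(abs(Q[:,1]+.1)<.3); zf=np.median(Q[fl,2])
    for it in range(6):
        Rz=R.from_euler('z',yaw).as_matrix()
        F=Rz@np.array([[.866,0,-.5],[0,1,0],[.5,0,.866]])   # cols V,U,N
        L=(Q-P)@F
        m=(abs(L[:,0])<.072)&(abs(L[:,1])<.095)&(abs(L[:,2])<(.02 if it==0 else .005))&(np.hypot(L[:,0],L[:,1])>.073)&(g<60)
        d=(abs(L[:,2]-.013)<(.02 if it==0 else .003))&(np.hypot(L[:,0],L[:,1])<.075)&(g>80)
        # joint plane: N.(q) = c (+.013 on disc)
        k=m|d; q=Q[k]; 
        A=np.c_[q[:,:2],np.ones(len(q))]; nz=.866
        # circle on disc
        hull=cv2.convexHull((L[d,:2]*1e4).astype(np.float32))[:,0]/1e4
        (c0,c1),r=cv2.minEnclosingCircle((hull).astype(np.float32))
        off=np.median(L[m,2]) ; offd=np.median(L[d,2])-.013
        sh=np.median(L[(abs(L[:,2])<.006)&(abs(L[:,1])<.1)&(abs(L[:,0])<.08)],0)
        # tilt slopes
        s=[np.polyfit(L[m,i],L[m,2],1)[0] for i in(0,1)]
        P=P+F@np.array([c0,c1,off]); 
        yaw+= -s[1]/.5*-1 if False else 0
        # outline yaw
        o=(L[:,2]>-.012)&(L[:,2]<.008)&(abs(L[:,0])<.1)&(abs(L[:,1])<.12)
        rect=cv2.minAreaRect((L[o,:2]*1e3).astype(np.float32))
        ey=L[m]; 
        print(n,it,P.round(4),'r',round(r,4),'offs',round(off,4),round(offd,4),'slopes',np.round(s,3),'rect',np.round(rect[0],1),np.round(rect[1],1),round(rect[2],2),'floor',round(zf,4),m.sum(),d.sum())
        a=rect[2]; a=(a+45)%90-45
        yaw+=np.radians(a)*.9
    return yaw,P
if __name__=="__main__":
    for n in("top","side"):
        d=np.load(n+"0.npz"); y,P=fit(n,d["W"],d["px"]); print(y,P)
E
python3 fit.py
```

```text
top 0 [ 0.4985 -0.0519  0.0987] r 0.0746 offs 0.0041 0.0023 slopes [0.004 0.01 ] rect [ -5.8 -16.4] [186.2 204.1] 0.95 floor 0.0011 1527 3753
top 1 [ 0.4972 -0.055   0.098 ] r 0.072 offs 0.0002 -0.0014 slopes [0.002 0.003] rect [ -6.2 -14.7] [186.  204.1] 0.17 floor 0.0011 1556 2819
top 2 [ 0.4984 -0.0566  0.0986] r 0.0732 offs 0.0 -0.0015 slopes [0.002 0.001] rect [ -3.4 -11.8] [184.1 204.1] 0.07 floor 0.0011 1578 2681
top 3 [ 0.4988 -0.0574  0.0988] r 0.0741 offs 0.0 -0.0015 slopes [0.001 0.001] rect [ -4.7 -10. ] [184.1 204.1] 0.02 floor 0.0011 1598 2673
top 4 [ 0.4993 -0.0577  0.0991] r 0.0745 offs 0.0 -0.0015 slopes [0.001 0.001] rect [-4.9 -9.2] [184.1 204.1] 0.0 floor 0.0011 1597 2656
top 5 [ 0.4999 -0.0578  0.0994] r 0.0747 offs 0.0 -0.0015 slopes [0.001 0.001] rect [-5.5 -8.8] [184.1 204.1] 0.0 floor 0.0011 1598 2654
0.13903427844678484 [ 0.49987274 -0.05779636  0.0993809 ]
side 0 [ 0.4999 -0.0517  0.0985] r 0.0737 offs 0.0032 0.001 slopes [-0.004  0.008] rect [ -7.2 -13.8] [183.6 205.1] 0.7 floor -0.001 1139 2955
side 1 [ 0.4966 -0.0533  0.0963] r 0.0731 offs -0.0002 -0.0021 slopes [-0.001  0.003] rect [ -8.4 -12.2] [182.8 204.9] 0.15 floor -0.001 1189 1862
side 2 [ 0.4969 -0.0543  0.0964] r 0.074 offs 0.0 -0.002 slopes [-0.     0.002] rect [ -4.4 -11. ] [182.8 204.9] 0.03 floor -0.001 1279 1938
side 3 [ 0.4969 -0.0546  0.0964] r 0.0743 offs -0.0 -0.002 slopes [-0.     0.001] rect [ -4.5 -10. ] [182.8 204.9] 0.01 floor -0.001 1315 1926
side 4 [ 0.4969 -0.0546  0.0964] r 0.0743 offs -0.0 -0.002 slopes [-0.     0.001] rect [-4.5 -9.7] [182.8 204.9] 0.0 floor -0.001 1330 1931
side 5 [ 0.4969 -0.0546  0.0964] r 0.0743 offs 0.0 -0.002 slopes [-0.     0.001] rect [-4.5 -9.7] [182.8 204.9] 0.0 floor -0.001 1330 1932
0.1341570291471461 [ 0.49694609 -0.05458184  0.09639618]
```

```bash
cat >> h.py <<'E'
YAW=.137; P=np.array([.498,-.056,.095])
def frame(th=0,yaw=None):
    Rz=R.from_euler('z',YAW if yaw is None else yaw).as_matrix()
    F=Rz@np.array([[.866,0,-.5],[0,1,0],[.5,0,.866]])
    return F@R.from_euler('z',th).as_matrix()   # cols x,y,N of rotor
def tool(F): # tool z=-N, tool y = rotor x  -> tool x = y×z
    z=-F[:,2]; y=F[:,0]; return np.stack([np.cross(y,z),y,z],1)
def delta(pos,Rm):
    o=get_obs(); rv=(R.from_matrix(Rm)*R.from_quat(o["tool_rot"]).inv()).as_rotvec(degrees=True)
    print("pos",o["position"].round(4),"dpos",(np.array(pos)-o["position"]).round(4),"rotvec",rv.round(2),"|",round(np.linalg.norm(rv),1),"q",o["q"].round(2),"t",round(o["time"],2),"F",o["ft_force"].round(1),"gw",round(o["grip_width"],4))
E
python3 - <<'E'
from h import *
F=frame(1.0); delta(P+.33*F[:,2],tool(F)); print(P+.33*F[:,2])
F=frame(0.); delta(P+.33*F[:,2],tool(F))
E
```

```text
pos [ 0.2813 -0.5581  0.4047] dpos [ 0.0533  0.4796 -0.024 ] rotvec [-30.94 -20.59 124.87] | 130.3 q [-1.28  0.53  1.43  0.    1.18 -0.18] t 1.3 F [ 0.1 -0.4 -0.1] gw 0.0873
[ 0.33454602 -0.07853435  0.38078   ]
pos [ 0.2813 -0.5581  0.4047] dpos [ 0.0533  0.4796 -0.024 ] rotvec [-14.87 -28.31  69.38] | 76.4 q [-1.28  0.53  1.43  0.    1.18 -0.18] t 1.3 F [ 0.1 -0.4 -0.1] gw 0.0873
```

>>> step_arm([
  [0.02,0.035,0,-2.4,-1.6,9.6],
  [0.02,0.035,0,-2.4,-1.6,9.6],
  [0.02,0.035,0,-2.4,-1.6,9.6],
  [0.02,0.035,0,-2.4,-1.6,9.6],
  [0.02,0.035,0,-2.4,-1.6,9.6],
  [0.02,0.035,0,-2.4,-1.6,9.6],
  [0.0,0.045,0,-2.4,-1.6,9.6],
  [0.0,0.045,0,-2.4,-1.6,9.6],
  [-0.01,0.045,-0.005,-2.4,-1.6,9.6],
  [-0.01,0.045,-0.005,-2.4,-1.6,9.6],
  [-0.02,0.045,-0.005,-2.4,-1.6,9.6],
  [-0.02,0.045,-0.005,-2.4,-1.6,9.6],
])

```text
time: 2.8
position: [0.3406, -0.0768, 0.3849]
tool_rot: [0.289, 0.924, 0.087, 0.235]
ft_force: [1.0, 0.2, 0.1]
grip_width: 0.0866
grip_force: 0.0
```

```bash
python3 - <<'E'
from h import *
F=frame(1.0); delta(P+.33*F[:,2],tool(F))
o=get_obs(); c=camera("wrist"); T=wristT(c,o); print(c["mount"].round(3).tolist(),c["fov_y"]); np.savez("w1.npz",W=pts(c,T),px=c["pixels"],T=T)
cv2.imwrite("pics/w1.png",c["pixels"])
E
```

```text
pos [ 0.3406 -0.0768  0.3849] dpos [-0.0061 -0.0017 -0.0041] rotvec [-2.32 -1.23  9.3 ] | 9.7 q [-0.67  0.14  2.24  0.76  0.48 -2.27] t 2.8 F [1.  0.2 0.1] gw 0.0866
[[0.001, 0.962, 0.272, 0.074], [1.0, -0.001, -0.0, -0.001], [0.0, 0.272, -0.962, 0.02], [0.0, 0.0, 0.0, 1.0]] 67.90124869535057
```

View pics/w1.png

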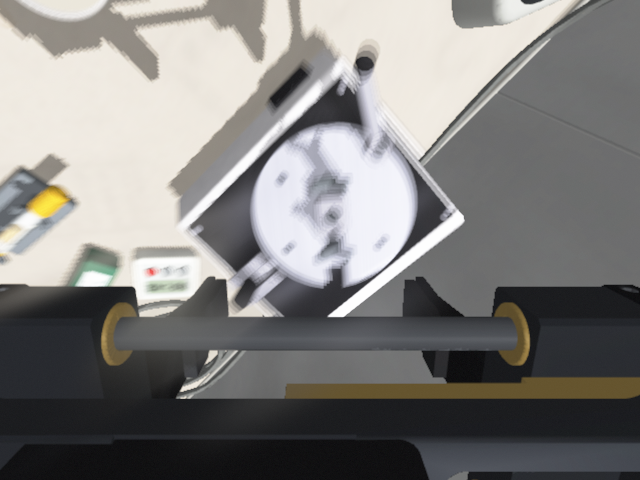

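```bash
cat > fit2.py <<'E'
from h import *
from scipy.optimize import least_squares
def fit2(f,th0=1.0,v=True):
    d=np.load(f); Q=d["W"].reshape(-1,3); g=d["px"].reshape(-1,3).max(1).astype(int)
    ok=~np.isnan(Q[:,0]); Q=Q[ok]; g=g[ok]
    p=P.copy(); yaw=YAW
    for it in range(8):
        F=frame(0,yaw); L=(Q-p)@F; r=np.hypot(L[:,0],L[:,1])
        D=(abs(L[:,2]-.013)<(.006 if it<2 else .003))&(r<.075)&(g>90)
        A=np.c_[L[D,:2],np.ones(D.sum())]; s=np.linalg.lstsq(A,L[D,2]-.013,rcond=None)[0]
        res=L[D,2]-.013-A@s; k=abs(res)<.002; s=np.linalg.lstsq(A[k],(L[D,2]-.013)[k],rcond=None)[0]
        # rim: max radius per angle bin
        a=np.arctan2(L[D,1],L[D,0]); b=((a+np.pi)/(2*np.pi)*72).astype(int)%72
        E=np.array([L[D][b==i][np.argmax(r[D][b==i])] for i in range(72) if (b==i).sum()>5])
        fn=lambda c:np.hypot(E[:,0]-c[0],E[:,1]-c[1])-c[2]
        c=least_squares(fn,[0,0,.068],loss='soft_l1',f_scale=.001).x
        p=p+F@np.array([c[0],c[1],s[2]])
    F=frame(0,yaw); L=(Q-p)@F; r=np.hypot(L[:,0],L[:,1])
    o=(L[:,2]>-.012)&(L[:,2]<.008)&(abs(L[:,0])<.1)&(L[:,1]<.11)&(L[:,1]>-.125)
    rect=cv2.minAreaRect((L[o,:2]*1e3).astype(np.float32)); an=(rect[2]+45)%90-45
    if v: print(f,"P",p.round(4),"r",c[2].round(4),"slopes",s[:2].round(4),"rect",np.round(rect[0],1),np.round(rect[1],1),round(an,2))
    # rotor angle: keyway centre = low points inside r<.068 annulus
    kw=(r>.052)&(r<.064)&(L[:,2]<.008)&(L[:,2]>-.004)
    a=np.arctan2(L[kw,1],L[kw,0]); print(" keyway th",round(np.median(a)+np.pi/2,3),kw.sum())
    # boss: rect at N 33
    bs=(abs(L[:,2]-.033)<.003)&(r<.022)
    if bs.sum()>10:
        rb=cv2.minAreaRect((L[bs,:2]*1e3).astype(np.float32)); print(" boss",np.round(rb[0],1),np.round(rb[1],1),rb[2])
    sd=(L[:,2]>.04)&(L[:,2]<.06)&(r<.036)
    if sd.sum()>5:
        vx,vy,_,_=cv2.fitLine((L[sd,:2]*1e3).astype(np.float32),cv2.DIST_HUBER,0,.01,.01).ravel(); print(" saddles line th",round(np.arctan(-vx/vy),3),sd.sum(),np.mean(L[sd],0).round(4))
    pg=(L[:,2]>.088)&(L[:,2]<.105)&(r>.04)&(r<.14); print(" peg",np.median(L[pg],0).round(4),pg.sum())
    tb=(L[:,2]>.044)&(L[:,2]<.058)&(abs(L[:,0])<.03)&(L[:,1]<-.07)&(L[:,1]>-.125); print(" tab",L[tb].mean(0).round(4),L[tb].min(0).round(4),L[tb].max(0).round(4),tb.sum())
    return p
if __name__=="__main__":
    import sys
    for f in sys.argv[1:]: fit2(f)
E
python3 fit2.py w1.npz top0.npz side0.npz
python3 - <<'E'
import sys; sys.path.insert(0,'.')
from h import *
for n in("top0","side0"):
    W=np.load(n+".npz")["W"].reshape(-1,3)
    k=(abs(W[:,0]-.365)<.045)&(abs(W[:,1]+.28)<.09)
    b=W[k&(W[:,2]>.005)&(W[:,2]<.013)]; rc=cv2.minAreaRect((b[:,:2]*1e3).astype(np.float32)); print(n,"rest",rc)
    t=W[k&(W[:,2]>.042)]; print(cv2.fitLine((t[:,:2]*1e3).astype(np.float32),cv2.DIST_HUBER,0,.01,.01).ravel(),t.min(0),t.max(0))
E
```

```text
w1.npz P [ 0.4962 -0.0526  0.0955] r 0.0678 slopes [-0.0007  0.0008] rect [ -4.6 -14.9] [186.3 202.3] 0.2
 keyway th 0.903 205
 boss [0.1 0.3] [23.9 30. ] 51.75822067260742
 saddles line th 0.897 843 [-0.001   0.0011  0.0478]
 peg [-0.0619  0.0806  0.0958] 436
 tab [-0.     -0.0976  0.0498] [-0.0059 -0.1079  0.044 ] [ 0.0063 -0.0909  0.0536] 288
top0.npz P [ 0.4984 -0.0507  0.0967] r 0.0673 slopes [0.0012 0.0004] rect [ -5.4 -15.8] [186.2 204.1] 0.1
 keyway th 0.869 56
 boss [-0.2 -0.1] [23.8 30.9] 52.21966552734375
 saddles line th 0.904 159 [ 0.     -0.0008  0.0478]
 peg [-0.0613  0.0801  0.0946] 50
 tab [ 0.0008 -0.0997  0.0502] [-0.0055 -0.107   0.0442] [ 0.0056 -0.0921  0.0537] 62
side0.npz P [ 0.4966 -0.0487  0.0942] r 0.0675 slopes [-0.0001 -0.0022] rect [ -4.9 -15.8] [185.2 205. ] 0.1
 keyway th 2.741 45
 boss [-0.6 -0.1] [26.5 30.1] 49.928443908691406
 saddles line th 0.681 140 [ 0.0064 -0.0039  0.0474]
 peg [-0.061   0.0832  0.0936] 71
 tab [ 0.0006 -0.0972  0.0486] [-0.0063 -0.1099  0.0441] [ 0.006  -0.0908  0.0518] 53
top0 rest ((366.99298095703125, -272.3127136230469), (162.51296997070312, 83.0373306274414), 89.68408966064453)
[ 2.1291123e-01 -9.7707152e-01  3.3897263e+02 -2.1535945e+02] [ 0.32010483 -0.32301457  0.04203597] [ 0.37800898 -0.19000735  0.83553727]
side0 rest ((363.39935302734375, -280.701904296875), (49.8995246887207, 80.51576232910156), 1.1109306812286377)
[ 2.5893373e-02 -9.9966472e-01  3.6328369e+02 -2.6363791e+02] [ 0.35587266 -0.31982199  0.04200326] [ 0.36976152 -0.21707685  0.04756116]
```

```bash
sed -i 's/^YAW=.*/YAW=.138; P=np.array([.4966,-.0520,.0955])/' h.py; python3 - <<'E'
from h import *
F=frame(.903); n=F[:,2]; print(n.round(4)); delta(P+.26*n,tool(F)); delta(P+.198*n,tool(F))
E
```

```text
[-0.4952 -0.0688  0.866 ]
pos [ 0.336  -0.0711  0.3831] dpos [ 0.0318  0.0013 -0.0624] rotvec [-0.02 -1.41  3.92] | 4.2 q [-0.66  0.14  2.25  0.76  0.48 -2.27] t 2.85 F [-4.   4.4 -1.6] gw 0.0867
pos [ 0.336  -0.0711  0.3831] dpos [ 0.0625  0.0055 -0.1161] rotvec [-0.02 -1.41  3.92] | 4.2 q [-0.66  0.14  2.25  0.76  0.48 -2.27] t 2.85 F [-4.   4.4 -1.6] gw 0.0867
```

>>> step_arm([
  [0.008,0.0003,-0.015,0,-0.35,1],
  [0.008,0.0003,-0.016,0,-0.35,1],
  [0.008,0.0003,-0.016,0,-0.35,1],
  [0.008,0.0003,-0.016,0,-0.35,0.9],
  [0,0,0,0,0,0],
])

```text
time: 3.48
position: [0.3738, -0.0772, 0.3211]
tool_rot: [0.26, 0.93, 0.098, 0.241]
ft_force: [-0.1, -0.7, 0.9]
grip_width: 0.087
grip_force: 0.0
```

```bash
python3 - <<'E'
from h import *
F=frame(.903); n=F[:,2]; delta(P+.198*n,tool(F))
E
```

```text
pos [ 0.3738 -0.0772  0.3211] dpos [ 0.0248  0.0116 -0.0542] rotvec [0.19 0.25 0.97] | 1.0 q [-0.61  0.36  2.26  1.27  0.36 -2.82] t 3.48 F [-0.1 -0.7  0.9] gw 0.087
```

>>> step_arm([
  [0,0,0,5.2,0.7,-9.1],
  [0,0,0,5.2,0.7,-9.1],
  [0,0,0,5.2,0.7,-9.1],
  [0,0,0,5.2,0.7,-9.1],
  [0,0,0,5.2,0.7,-9.1],
  [0,0,0,5.2,0.7,-9.1],
  [0,0,0,5.2,0.7,-9.1],
  [0,0,0,5.2,0.7,-9.1],
  [0,0,0,5.2,0.7,-9.1],
  [0,0,0,5.2,0.7,-9.1],
  [0,0,0,5.2,0.7,-9.1],
  [0,0,0,5.2,0.7,-9.1],
])

```text
time: 4.97
position: [0.3732, -0.077, 0.3226]
tool_rot: [0.949, 0.189, 0.253, 0.016]
ft_force: [-0.7, -0.4, -0.4]
grip_width: 0.0871
grip_force: 0.0
```

>>> step_arm([
  [0,0,0,5.2,0.7,-9.1],
  [0,0,0,5.2,0.7,-9.1],
  [0,0,0,5.2,0.7,-9.1],
  [0,0,0,5.2,0.7,-9.1],
  [0,0,0,5.2,0.7,-9.1],
  [0,0,0,0,0,0],
])

```text
time: 5.72
position: [0.3732, -0.077, 0.3224]
tool_rot: [0.935, -0.245, 0.235, -0.102]
ft_force: [0.1, 0.2, 0.1]
grip_width: 0.0872
grip_force: 0.0
```

```bash
cat >> h.py <<'E'
def toolf(F): return tool(F)@np.diag([-1,-1,1])
E
python3 - <<'E'
from h import *
F=frame(.903); n=F[:,2]; delta(P+.258*n,toolf(F))
delta(P+.198*n,toolf(F))
o=get_obs(); c=camera("wrist"); T=wristT(c,o); np.savez("w2.npz",W=pts(c,T),px=c["pixels"],T=T)
import fit2; fit2.fit2("w2.npz")
E
```

```text
pos [ 0.3732 -0.077   0.3224] dpos [-0.0044  0.0073 -0.0035] rotvec [ 0.13 -0.3  -1.  ] | 1.1 q [-0.62  0.36  2.25  1.2   0.38  0.36] t 5.72 F [0.1 0.2 0.1] gw 0.0872
pos [ 0.3732 -0.077   0.3224] dpos [ 0.0253  0.0114 -0.0555] rotvec [ 0.13 -0.3  -1.  ] | 1.1 q [-0.62  0.36  2.25  1.2   0.38  0.36] t 5.72 F [0.1 0.2 0.1] gw 0.0872
w2.npz P [ 0.4975 -0.0551  0.0962] r 0.0662 slopes [-0.0012  0.0009] rect [ -6.6 -14.5] [185.3 202.7] 0.08
 keyway th 0.912 467
 boss [-1.7  2.2] [23.6 30.3] 51.60073471069336
 saddles line th -0.671 773 [ 0.0197 -0.0146  0.0477]
 peg [-0.0161 -0.0376  0.0971] 1304
 tab [-0.0005 -0.0967  0.0499] [-0.0075 -0.1056  0.044 ] [ 0.0048 -0.0893  0.0528] 761
```

>>> step_arm([
  [-0.002,0.004,-0.002,0.1,-0.3,-1],
  [-0.003,0.003,-0.001,0,0,0],
  [0.0075,0.001,-0.013,0,0,0],
  [0.0075,0.001,-0.013,0,0,0],
  [0.0075,0.001,-0.013,0,0,0],
  [0.0075,0.001,-0.013,0,0,0],
  [0,0,0,0,0,0],
])

```text
time: 6.65
position: [0.3985, -0.0659, 0.2662]
tool_rot: [0.932, -0.253, 0.237, -0.102]
ft_force: [0.6, -0.1, 0.2]
grip_width: 0.0869
grip_force: 0.0
```

```bash
sed -i 's/^YAW=.*/YAW=.138; P=np.array([.4960,-.0526,.0955])/' h.py; python3 - <<'E'
from h import *
F=frame(.903); n=F[:,2]; delta(P+.198*n,toolf(F)); o=get_obs(); print(F.T@(o["position"]-P))
E
```

```text
pos [ 0.3985 -0.0659  0.2662] dpos [-0.0006 -0.0004  0.0008] rotvec [-0.1  -0.13  0.01] | 0.2 q [-0.54  0.53  2.26  1.77  0.33 -0.15] t 6.65 F [ 0.6 -0.1  0.2] gw 0.0869
[3.04929915e-04 5.47395468e-05 1.97034519e-01]
```

>>> step_arm([
  [0,0,0,0,0,0],
  [0,0,0,0,0,0],
  [0,0,0,0,0,0],
  [0,0,0,0,0,0],
  [0,0,0,0,0,0],
], jaw=0.01, squeeze=30)

```text
time: 7.28
position: [0.3983, -0.0659, 0.2669]
tool_rot: [0.932, -0.254, 0.238, -0.102]
ft_force: [-0.4, 0.2, -0.2]
grip_width: 0.0451
grip_force: 0.0
```

>>> step_arm([
  [0,0,0,3.2,0.45,-5.6],
  [0,0,0,3.2,0.45,-5.6],
  [0,0,0,3.2,0.45,-5.6],
  [0,0,0,3.2,0.45,-5.6],
  [0,0,0,3.2,0.45,-5.6],
  [0,0,0,3.2,0.45,-5.6],
  [0,0,0,3.2,0.45,-5.6],
  [0,0,0,3.2,0.45,-5.6],
  [0,0,0,0,0,0],
  [0,0,0,0,0,0],
])

```text
time: 8.52
position: [0.3984, -0.0659, 0.2668]
tool_rot: [0.729, -0.634, 0.169, -0.195]
ft_force: [0.6, 0.9, -0.5]
grip_width: 0.025
grip_force: 28.3
```

```bash
python3 - <<'E'
from h import *
F=frame(0); n=F[:,2]; delta(P+.198*n,toolf(F)); o=get_obs(); print(F.T@(o["position"]-P))
c=camera("top"); np.savez("t2.npz",W=pts(c),px=c["pixels"])
o=get_obs(); c=camera("wrist"); T=wristT(c,o); np.savez("w3.npz",W=pts(c,T),px=c["pixels"],T=T)
import fit2; fit2.fit2("t2.npz");fit2.fit2("w3.npz")
E
```

```text
pos [ 0.3984 -0.0659  0.2668] dpos [-0.0005 -0.0003  0.0002] rotvec [-0.06 -0.04 -0.05] | 0.1 q [-0.54  0.53  2.26  1.77  0.33  0.75] t 8.53 F [ 0.6  0.9 -0.5] gw 0.025
[0.00033441 0.0002216  0.19755252]
t2.npz P [ 0.4985 -0.0507  0.0967] r 0.0672 slopes [-0.0043  0.0007] rect [ -1.7 -15.7] [178.3 204.4] 0.01
 keyway th 0.024 51
 peg [ 0.0443 -0.0135  0.0972] 172
 tab [ 0.0007 -0.0996  0.0501] [-0.0067 -0.107   0.0441] [ 0.0057 -0.0921  0.0538] 63
w3.npz P [ 0.497  -0.0618  0.0954] r 0.0621 slopes [-0.0008  0.0033] rect [ -1.2 -48.4] [121.6 178.9] -0.26
 keyway th 0.073 2549
 boss [ 0.9 -1.5] [33.1 35.9] 44.52539825439453
 saddles line th 0.193 3349 [ 0.0007 -0.0027  0.0475]
 peg [-0.0337 -0.0225  0.1001] 18612
 tab [ 0.0001 -0.0903  0.0503] [-0.006  -0.0989  0.0441] [ 0.0061 -0.0825  0.0532] 1911
```

>>> step_arm([
  [0,0,0,0,0,0],
  [0,0,0,0,0,0],
  [0,0,0,0,0,0],
  [-0.01,-0.0014,0.0175,0,0,0],
  [-0.015,-0.002,0.026,0,0,0],
  [-0.015,-0.002,0.026,0,0,0],
  [0,0,0,0,0,0],
  [0,0,0,0,0,0],
], jaw=0.05)

```text
time: 9.62
position: [0.3585, -0.0714, 0.3361]
tool_rot: [0.728, -0.635, 0.169, -0.196]
ft_force: [0.3, -0.2, 0.2]
grip_width: 0.05
grip_force: 0.0
```

```bash
python3 - <<'E'
from h import *
F=frame(0); n=F[:,2]; o=get_obs(); print(o["position"],F.T@(o["position"]-P),o["q"])
c=camera("top"); np.savez("t2.npz",W=pts(c),px=c["pixels"])
o=get_obs(); c=camera("wrist"); T=wristT(c,o); np.savez("w3.npz",W=pts(c,T),px=c["pixels"],T=T)
cv2.imwrite("pics/w3.png",c["pixels"])
import fit2; fit2.fit2("t2.npz");fit2.fit2("w3.npz")
E
```

```text
[ 0.35850163 -0.07139944  0.33606739] [1.02563045e-04 2.93888802e-04 2.77720003e-01] [-0.63126255  0.30375581  2.27753634  1.14775087  0.39196185  1.32829068]
t2.npz P [ 0.4985 -0.0506  0.0967] r 0.0673 slopes [0.0029 0.0002] rect [ -1.8 -15.7] [204.6 178.7] -0.21
 keyway th 0.025 49
 saddles line th -1.439 19 [ 0.0033 -0.03    0.0483]
 peg [0.0144 0.1001 0.0953] 49
 tab [ 0.0006 -0.0999  0.05  ] [-0.0071 -0.107   0.0443] [ 0.0053 -0.0922  0.0532] 63
w3.npz P [ 0.4962 -0.0588  0.0951] r 0.0649 slopes [-0.0009  0.0013] rect [ -4.9 -19.3] [184.4 186.8] -0.17
 keyway th 0.089 724
 boss [0.3 6.2] [23.9 30.4] 6.120670318603516
 saddles line th 0.116 1157 [0.0007 0.0019 0.0475]
 peg [nan nan nan] 0
 tab [ 0.0003 -0.0932  0.0504] [-0.0055 -0.1012  0.0443] [ 0.0061 -0.0855  0.0527] 672
  return _methods._mean(a, axis=axis, dtype=dtype,
  ret = um.true_divide(
```

View pics/w3.png

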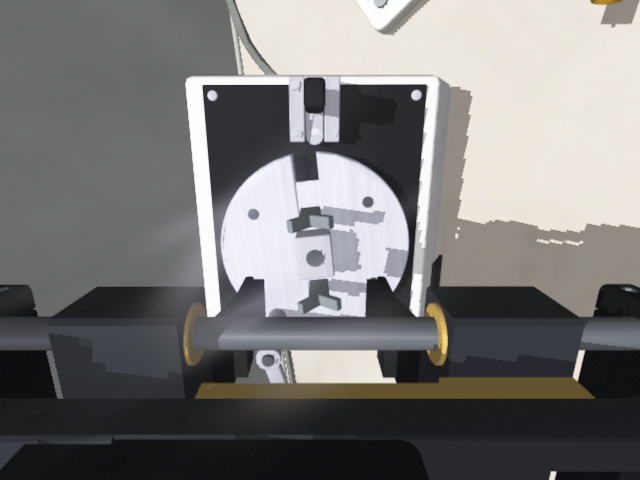

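>>> step_arm([
  [0.0075,0.001,-0.013,-3.0,-0.4,5.3],
  [0.0075,0.001,-0.013,0,0,0],
  [0.0075,0.001,-0.013,0,0,0],
  [0.0075,0.001,-0.013,0,0,0],
  [0.0065,0.001,-0.011,0,0,0],
  [0.003,0.0004,-0.0055,0,0,0],
  [0,0,0,0,0,0],
])

```text
time: 10.6
position: [0.3981, -0.0658, 0.2665]
tool_rot: [0.761, -0.595, 0.178, -0.186]
ft_force: [0.5, 0.7, 0.1]
grip_width: 0.0498
grip_force: 0.0
```

>>> step_arm([
  [0,0,0,0,0,0],
  [0,0,0,0,0,0],
  [0,0,0,0,0,0],
  [0,0,0,0,0,0],
  [0,0,0,0,0,0],
  [0,0,0,0,0,0],
], jaw=0.01, squeeze=50)

```text
time: 11.35
position: [0.3978, -0.0659, 0.268]
tool_rot: [0.761, -0.595, 0.179, -0.186]
ft_force: [-1.2, 0.1, 4.4]
grip_width: 0.0234
grip_force: 50.0
```

>>> step_arm([
  [0,0,0,1.5,0.2,-2.6],
  [0,0,0,1.5,0.2,-2.6],
  [0,0,0,0.7,0.1,-1.3],
  [0,0,0,0,0,0],
  [0,0,0,0,0,0],
  [0,0,0,0,0,0],
])

```text
time: 12.1
position: [0.3977, -0.0659, 0.2679]
tool_rot: [0.72, -0.644, 0.167, -0.198]
ft_force: [-2.0, -1.2, 5.0]
grip_width: 0.0235
grip_force: 50.0
```

>>> step_arm([
  [0,0,0,0,0,0],
  [0,0,0,0,0,0],
  [-0.01,-0.0014,0.0175,0,0,0],
  [-0.015,-0.002,0.026,0,0,0],
  [-0.015,-0.002,0.026,0,0,0],
  [0,0,0,0,0,0],
  [0,0,0,0,0,0],
], jaw=0.05)

```text
time: 12.98
position: [0.3581, -0.0714, 0.337]
tool_rot: [0.72, -0.644, 0.167, -0.198]
ft_force: [0.3, -0.1, -0.0]
grip_width: 0.0503
grip_force: 0.0
```

```bash
python3 - 2>/dev/null <<'E'
from h import *
F=frame(0); n=F[:,2]; o=get_obs(); print(o["position"],F.T@(o["position"]-P),o["q"])
delta(P+.2775*n,toolf(F))
o=get_obs(); c=camera("wrist"); T=wristT(c,o); np.savez("w4.npz",W=pts(c,T),px=c["pixels"],T=T)
import fit2; fit2.fit2("w4.npz")
E
```

```text
[ 0.35809063 -0.07141399  0.33699084] [2.10018920e-04 3.36017937e-04 2.78724252e-01] [-0.63226917  0.30065909  2.27720466  1.13950982  0.39428035  1.36040115]
pos [ 0.3581 -0.0714  0.337 ] dpos [ 0.0005 -0.0003 -0.0012] rotvec [-0.82 -0.14  1.27] | 1.5 q [-0.63  0.3   2.28  1.14  0.39  1.36] t 12.97 F [ 0.3 -0.1 -0. ] gw 0.0503
w4.npz P [ 0.496  -0.0585  0.095 ] r 0.0651 slopes [-0.0011  0.0011] rect [ -4.7 -19.9] [186.6 184.4] 0.07
 keyway th -0.028 667
 boss [0.5 5.7] [29.9 23.9] 89.17594909667969
 saddles line th -0.024 1147 [0.0004 0.0019 0.0475]
 peg [nan nan nan] 0
 tab [ 0.0006 -0.0938  0.0504] [-0.0052 -0.1021  0.046 ] [ 0.0066 -0.086   0.053 ] 667
```

>>> step_arm([
  [0.0046,-0.033,0,-0.8,-0.1,1.3],
  [0.0046,-0.033,0,0,0,0],
  [0.0046,-0.033,0,0,0,0],
  [0,0,0,0,0,0],
  [0,0,0,0,0,0],
])

```text
time: 13.65
position: [0.3714, -0.1695, 0.3363]
tool_rot: [0.729, -0.634, 0.168, -0.196]
ft_force: [0.7, 0.8, 0.0]
grip_width: 0.05
grip_force: 0.0
```

```bash
python3 - 2>/dev/null <<'E'
from h import *
F=frame(0); n=F[:,2]; o=get_obs(); print(F.T@(o["position"]-P))
delta(P+F@[.0005,-.0997,.212],toolf(F))
E
```

```text
[-0.000448   -0.09865212  0.27828682]
pos [ 0.3714 -0.1695  0.3363] dpos [ 0.0338  0.0036 -0.0569] rotvec [-0.18 -0.16 -0.09] | 0.3 q [-0.84  0.35  2.16  0.96  0.53  1.34] t 13.65 F [0.7 0.8 0. ] gw 0.05
```

Descend, grip tab, push along +U by 23 mm.

>>> step_arm([
  [0.0075,0.0008,-0.0126,0,0,0],
  [0.0075,0.0008,-0.0126,0,0,0],
  [0.0075,0.0008,-0.0126,0,0,0],
  [0.0065,0.0007,-0.0108,0,0,0],
  [0.005,0.0005,-0.0083,0,0,0],
  [0,0,0,0,0,0],
])

```text
time: 14.4
position: [0.4054, -0.1652, 0.2796]
tool_rot: [0.729, -0.634, 0.168, -0.195]
ft_force: [0.3, 0.2, 0.9]
grip_width: 0.0502
grip_force: 0.0
```

>>> step_arm([
  [0,0,0,0,0,0],
  [0,0,0,0,0,0],
  [0,0,0,0,0,0],
  [0,0,0,0,0,0],
  [0,0,0,0,0,0],
  [0,0,0,0,0,0],
  [0,0,0,0,0,0],
], jaw=0.005, squeeze=20)

```text
time: 15.28
position: [0.4051, -0.1667, 0.2802]
tool_rot: [0.729, -0.634, 0.169, -0.194]
ft_force: [-5.8, -1.7, 2.0]
grip_width: 0.012
grip_force: 20.0
```

>>> step_arm([
  [-0.0006,0.004,0,0,0,0],
  [-0.0006,0.004,0,0,0,0],
  [-0.0006,0.004,0,0,0,0],
  [-0.0006,0.004,0,0,0,0],
  [-0.0006,0.004,0,0,0,0],
  [-0.0004,0.003,0,0,0,0],
  [0,0,0,0,0,0],
])

```text
time: 16.15
position: [0.4021, -0.1444, 0.2803]
tool_rot: [0.729, -0.635, 0.17, -0.193]
ft_force: [-5.8, -4.7, -0.1]
grip_width: 0.0119
grip_force: 20.0
```

```bash
python3 - 2>/dev/null <<'E'
from h import *
F=frame(0); o=get_obs(); print(F.T@(o["position"]-P),F.T@o["ft_force"],o["grip_width"],o["grip_force"])
E
```

```text
[ 0.00088011 -0.07795503  0.21286521] [-5.58097401 -3.81802612  3.06494114] 0.011881080202622699 20.000339448451996
```

>>> step_arm([
  [-0.0003,0.002,0,0,0,0],
  [-0.0002,0.0015,0,0,0,0],
  [0,0,0,0,0,0],
])

```text
time: 16.52
position: [0.402, -0.1428, 0.2804]
tool_rot: [0.728, -0.636, 0.172, -0.191]
ft_force: [-6.7, -9.4, 0.6]
grip_width: 0.0121
grip_force: 20.0
```

>>> step_arm([
  [0,0,0,0,0,0],
  [0,0,0,0,0,0],
  [0,0,0,0,0,0],
  [-0.01,-0.0014,0.0175,0,0,0],
  [-0.015,-0.002,0.026,0,0,0],
  [-0.015,-0.002,0.026,0,0,0],
  [0,0,0,0,0,0],
], jaw=0.05)

```text
time: 17.4
position: [0.3614, -0.1454, 0.3511]
tool_rot: [0.729, -0.634, 0.171, -0.195]
ft_force: [0.3, -0.5, -0.3]
grip_width: 0.0499
grip_force: 0.0
```

```bash
python3 - 2>/dev/null <<'E'
from h import *
F=frame(0); n=F[:,2]; o=get_obs(); print(o["position"],F.T@(o["position"]-P),o["q"])
c=camera("top"); np.savez("t5.npz",W=pts(c),px=c["pixels"])
o=get_obs(); c=camera("wrist"); T=wristT(c,o); np.savez("w5.npz",W=pts(c,T),px=c["pixels"],T=T)
cv2.imwrite("pics/w5.png",c["pixels"])
W=np.load("w5.npz")["W"].reshape(-1,3)
for a in("w5","t5","t2"):
    L=(np.load(a+".npz")["W"].reshape(-1,3)-P)@F
    tb=(L[:,2]>.044)&(L[:,2]<.058)&(abs(L[:,0])<.012)&(L[:,1]<-.05)&(L[:,1]>-.125); print(a,"tab",L[tb].mean(0).round(4),L[tb].min(0).round(4),L[tb].max(0).round(4),tb.sum())
L=(W-P)@F; r=np.hypot(L[:,0],L[:,1]); bs=(abs(L[:,2]-.033)<.003)&(r<.022); print(cv2.minAreaRect((L[bs,:2]*1e3).astype(np.float32)))
E
```

```text
[ 0.36140507 -0.1453952   0.35113337] [ 0.00131099 -0.0733978   0.29441874] [-0.80862797  0.29147425  2.19148215  0.93889614  0.52701897  1.39531002]
w5 tab [-0.0006 -0.0791  0.0503] [-0.0063 -0.0861  0.0441] [ 0.0051 -0.0706  0.0526] 425
```

View pics/w5.png

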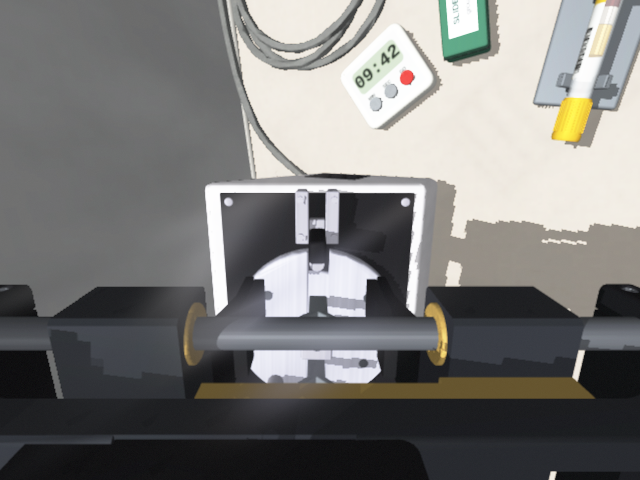

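```bash
cat >> h.py <<'E'
def down(a):
    y=-np.array([np.cos(a),np.sin(a),0]); z=np.array([0,0,-1.]); return np.stack([np.cross(y,z),y,z],1)
def tubefit(W,px,v=True):
    Q=W.reshape(-1,3); c=px.reshape(-1,3).astype(int)
    k=(abs(Q[:,0]-.365)<.03)&(abs(Q[:,1]+.28)<.09)&(Q[:,2]>.041)&(Q[:,2]<.052)
    yl=k&(c[:,2]>150)&(c[:,0]<90)
    vx,vy,x0,y0=cv2.fitLine((Q[k,:2]*1e3).astype(np.float32),cv2.DIST_HUBER,0,.01,.01).ravel()
    print("line a",round(float(np.arctan(-vx/vy)),4),"x0,y0",x0,y0,"y range",np.percentile(Q[k,1],[.5,99.5]),"cap y",np.percentile(Q[yl,1],[1,99]),"z max",np.percentile(Q[k,2],98),k.sum())
    b=(abs(Q[:,0]-.365)<.04)&(abs(Q[:,1]+.283)<.06)&(Q[:,2]>.006)&(Q[:,2]<.014); print("rest",cv2.minAreaRect((Q[b,:2]*1e3).astype(np.float32)))
E
python3 - <<'E'
from h import *
for f in("w5","t5","top0","side0"):
    d=np.load(f+".npz"); tubefit(d["W"],d["px"])
delta([.364,-.283,.30],down(.02))
E
```

```text
line a 0.0243 x0,y0 362.72687 -262.9208 y range [-0.30032575 -0.2225968 ] cap y [-0.30024621 -0.22281094] z max 0.04909451026507485 3941
rest ((362.4861755371094, -278.70440673828125), (50.2415885925293, 66.37120056152344), 1.1059117317199707)
line a 0.027 x0,y0 365.4127 -270.5604 y range [-0.32272031 -0.22040073] cap y [-0.24999594 -0.22038497] z max 0.05077452267499106 398
rest ((365.2386169433594, -275.56927490234375), (47.71154022216797, 95.49713134765625), 1.2024872303009033)
line a 0.0239 x0,y0 365.64035 -270.7593 y range [-0.32222035 -0.22065549] cap y [-0.29896477 -0.22058311] z max 0.050880308000052506 403
rest ((363.55712890625, -291.70782470703125), (51.732147216796875, 99.76144409179688), 1.1861926317214966)
line a 0.0253 x0,y0 363.19257 -263.87286 y range [-0.31778463 -0.21837243] cap y [-0.24526585 -0.21951261] z max 0.047394854968817644 167
rest ((363.4039306640625, -280.9381408691406), (49.8995246887207, 80.04316711425781), 1.1109306812286377)
pos [ 0.3619 -0.1455  0.3499] dpos [ 0.0021 -0.1375 -0.0499] rotvec [-2.38 29.91 -6.66] | 30.7 q [-0.81  0.3   2.19  0.94  0.53  1.39] t 17.5 F [ 0.1 -0.1 -0.9] gw 0.0499
```

>>> step_arm([
  [0,-0.035,0,-0.6,7.5,-1.6],
  [0,-0.035,0,-0.6,7.5,-1.6],
  [0.001,-0.035,-0.015,-0.6,7.5,-1.6],
  [0.001,-0.035,-0.025,-0.6,7.5,-1.6],
  [0,0,0,0,0,0],
  [0,0,0,0,0,0],
])

```text
time: 18.25
position: [0.364, -0.2793, 0.3086]
tool_rot: [0.717, -0.697, 0.003, -0.009]
ft_force: [0.1, -0.1, -0.6]
grip_width: 0.0499
grip_force: 0.0
```

```bash
python3 - <<'E'
from h import *
o=get_obs(); c=camera("wrist"); T=wristT(c,o); np.savez("w6.npz",W=pts(c,T),px=c["pixels"],T=T)
tubefit(pts(c,T),c["pixels"]); delta([.3633,-.2866,.21],down(.025))
cv2.imwrite("pics/w6.png",c["pixels"])
E
```

```text
line a 0.0195 x0,y0 362.71423 -277.38065 y range [-0.32482921 -0.2257119 ] cap y [-0.29988508 -0.22544159] z max 0.04891607572979579 2629
rest ((362.687744140625, -285.6764831542969), (50.10364532470703, 79.99666595458984), 1.178170919418335)
pos [ 0.3639 -0.279   0.3092] dpos [-0.0006 -0.0076 -0.0992] rotvec [-0.49  0.99 -0.28] | 1.1 q [-0.9   0.47  1.94  0.03  0.73  2.19] t 18.3 F [-1.6  0.1  0.4] gw 0.0499
```

View pics/w6.png

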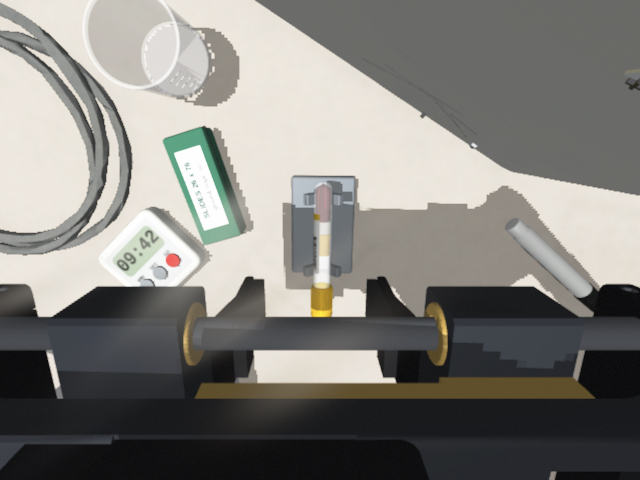

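>>> step_arm([
  [-0.0006,-0.0035,-0.02,-0.5,1.0,-0.5],
  [-0.0006,-0.0032,-0.025,0,0,0],
  [0,0,-0.025,0,0,0],
  [0,0,-0.02,0,0,0],
  [0,0,-0.009,0,0,0],
  [0,0,0,0,0,0],
])

```text
time: 19.05
position: [0.3628, -0.2863, 0.2109]
tool_rot: [0.714, -0.7, 0.001, 0.001]
ft_force: [-0.0, -0.1, -0.0]
grip_width: 0.05
grip_force: 0.0
```

```bash
python3 - <<'E'
from h import *
delta([.3627,-.2857,.21],down(.0206))
E
```

```text
pos [ 0.3628 -0.2863  0.2109] dpos [-0.0001  0.0006 -0.0009] rotvec [ 0.14  0.   -0.02] | 0.1 q [-0.91  0.67  1.98 -0.    0.48  2.21] t 19.05 F [-0.  -0.1 -0. ] gw 0.05
```

>>> step_arm([
  [0,0,-0.001,0,0,0],
  [0,0,0,0,0,0],
  [0,0,0,0,0,0],
  [0,0,0,0,0,0],
  [0,0,0,0,0,0],
  [0,0,0,0,0,0],
  [0,0,0,0,0,0],
], jaw=0.003, squeeze=15)

```text
time: 19.92
position: [0.3632, -0.2872, 0.2099]
tool_rot: [0.714, -0.7, 0.002, 0.001]
ft_force: [3.0, -0.1, 2.6]
grip_width: 0.0121
grip_force: 15.0
```

>>> step_arm([
  [0,0,0.01,0,0,0],
  [0,0,0.02,0,0,0],
  [0,0,0.03,0,0,0],
  [0,0,0.03,0,0,0],
  [0,0,0.03,0,0,0],
  [0,0,0,0,0,0],
])

```text
time: 20.68
position: [0.3627, -0.287, 0.3318]
tool_rot: [0.714, -0.7, 0.003, 0.002]
ft_force: [-0.2, -0.4, -0.0]
grip_width: 0.0123
grip_force: 15.0
```

```bash
python3 - <<'E'
from h import *
F=frame(0); delta(P+F@[0,0,.31],toolf(F)); delta(P+F@[0,0,.222],toolf(F)); 
o=get_obs(); c=camera("wrist"); T=wristT(c,o); np.savez("w7.npz",W=pts(c,T),px=c["pixels"],T=T)
# tube in tool frame
Q=pts(c,T).reshape(-1,3); px=c["pixels"].reshape(-1,3).astype(int)
Rm=R.from_quat(o["tool_rot"]).as_matrix(); L=(Q-o["position"])@Rm
k=(abs(L[:,1])<.02)&(abs(L[:,2]-.165)<.03)&(L[:,0]>.012)&(L[:,0]<.09)|((abs(L[:,1])<.02)&(abs(L[:,2]-.165)<.03)&(L[:,0]<-.012)&(L[:,0]>-.09))
print("tool-frame x range",np.percentile(L[k,0],[.5,99.5]),k.sum()); 
for lo in np.arange(-.08,.08,.01):
    j=k&(L[:,0]>lo)&(L[:,0]<lo+.01)
    if j.sum()>10: print(round(lo,2),np.median(L[j],0).round(4),L[j].min(0).round(4)[1:],L[j,1].max().round(4))
E
```

```text
pos [ 0.3627 -0.287   0.3318] dpos [-0.0203  0.2131  0.0321] rotvec [  2.74 -29.76   6.67] | 30.6 q [-0.91  0.43  1.91 -0.    0.8   2.21] t 20.68 F [-0.2 -0.4 -0. ] gw 0.0123
pos [ 0.3627 -0.287   0.3318] dpos [ 0.0233  0.2191 -0.0441] rotvec [  2.74 -29.76   6.67] | 30.6 q [-0.91  0.43  1.91 -0.    0.8   2.21] t 20.68 F [-0.2 -0.4 -0. ] gw 0.0123
tool-frame x range [-0.03614206  0.03789351] 3249
-0.04 [-0.0327  0.0004  0.1642] [-0.0066  0.1616] 0.0078
-0.03 [-0.0248  0.0004  0.1638] [-0.0059  0.1616] 0.0066
-0.02 [-1.870e-02  1.000e-04  1.636e-01] [-0.0058  0.1615] 0.0065
0.01 [0.0125 0.0003 0.1634] [-0.0156  0.1398] 0.0167
0.02 [0.0251 0.0008 0.164 ] [-0.0059  0.1616] 0.007
0.03 [0.0341 0.0007 0.1649] [-0.0058  0.162 ] 0.0069
```

>>> step_arm([
  [-0.0025,0.0354,0.0039,0.5,-5.0,1.1],
  [-0.0025,0.0354,0.0039,0.5,-5.0,1.1],
  [-0.0025,0.0354,0.0039,0.5,-5.0,1.1],
  [-0.0025,0.0354,0.0039,0.5,-5.0,1.1],
  [-0.0025,0.0354,0.0039,0.4,-4.9,1.1],
  [-0.0025,0.0354,0.0039,0.4,-4.9,1.1],
  [0,0,0,0,0,0],
  [0,0,0,0,0,0],
])

```text
time: 21.72
position: [0.348, -0.075, 0.3527]
tool_rot: [0.729, -0.635, 0.167, -0.195]
ft_force: [-0.3, -0.5, -0.6]
grip_width: 0.0126
grip_force: 15.0
```

```bash
python3 - <<'E'
from h import *
F=frame(0); delta(P+F@[0,-.0013,.235],toolf(F)); delta(P+F@[0,-.0013,.22],toolf(F)); o=get_obs(); print(F.T@(o["position"]-P))
E
```

```text
pos [ 0.348  -0.075   0.3527] dpos [ 0.0318  0.005  -0.0537] rotvec [-0.21 -0.21 -0.06] | 0.3 q [-0.66  0.25  2.27  1.01  0.44  1.45] t 21.73 F [-0.3 -0.5 -0.6] gw 0.0126
pos [ 0.348  -0.075   0.3527] dpos [ 0.0392  0.006  -0.0667] rotvec [-0.21 -0.21 -0.06] | 0.3 q [-0.66  0.25  2.27  1.01  0.44  1.45] t 21.73 F [-0.3 -0.5 -0.6] gw 0.0126
[-0.0010043  -0.00183118  0.29760307]
```

>>> step_arm([
  [0.008,0.0012,-0.0135,-0.2,-0.2,0],
  [0.008,0.0012,-0.0135,0,0,0],
  [0.008,0.0012,-0.0135,0,0,0],
  [0.008,0.0013,-0.0132,0,0,0],
  [0,0,0,0,0,0],
  [0.0037,0.0005,-0.0065,0,0,0],
  [0.0035,0.0005,-0.0065,0,0,0],
  [0,0,0,0,0,0],
  [0,0,0,0,0,0],
])

```text
time: 22.85
position: [0.3871, -0.069, 0.2867]
tool_rot: [0.729, -0.634, 0.17, -0.196]
ft_force: [1.0, -0.2, -0.6]
grip_width: 0.0123
grip_force: 15.0
```

```bash
python3 - <<'E'
from h import *
F=frame(0); delta(P+F@[0,-.0013,.219],toolf(F)); o=get_obs(); print(F.T@(o["position"]-P),F.T@o["ft_force"])
c=camera("wrist"); T=wristT(c,o); L=(pts(c,T).reshape(-1,3)-P)@F; px=c["pixels"].reshape(-1,3).astype(int)
k=(abs(L[:,0])<.012)&(L[:,2]>.035)&(L[:,2]<.075)&(abs(L[:,1])<.08)
for lo in np.arange(-.08,.08,.008):
    j=k&(L[:,1]>lo)&(L[:,1]<lo+.008)
    if j.sum()>20: print(round(lo,3),L[j].min(0).round(4),L[j].max(0).round(4),np.median(px[j],0))
E
```

```text
pos [ 0.3871 -0.069   0.2867] dpos [ 0.0007  0.0001 -0.0016] rotvec [-0.02  0.11 -0.05] | 0.1 q [-0.57  0.47  2.27  1.6   0.33  0.9 ] t 22.85 F [ 1.  -0.2 -0.6] gw 0.0123
[ 0.00022096 -0.0012627   0.22068813] [ 0.54179318 -0.35216032 -0.95297267]
-0.08 [-0.0063 -0.08    0.0472] [ 0.0057 -0.072   0.0528] [59. 54. 54.]
-0.072 [-0.0059 -0.072   0.0476] [ 0.005  -0.0699  0.0522] [57. 51. 51.]
-0.04 [-0.0062 -0.0394  0.0494] [ 0.006  -0.032   0.0593] [142. 139. 148.]
-0.032 [-0.012  -0.032   0.0351] [ 0.0119 -0.024   0.0591] [125. 119. 124.]
-0.024 [-0.0116 -0.024   0.0477] [ 0.0115 -0.016   0.0596] [149.  145.5 161. ]
-0.016 [-0.012  -0.016   0.0389] [ 0.012 -0.008  0.075] [67.  61.  61.5]
-0.008 [-0.0065 -0.008   0.0524] [ 0.0067 -0.0001  0.0653] [172. 179. 180.]
0.016 [-0.0071  0.016   0.0462] [0.0072 0.024  0.0594] [206. 206. 205.]
0.024 [-0.0076  0.024   0.0477] [0.0077 0.0319 0.0591] [189. 201. 209.]
0.032 [-0.0067  0.032   0.0498] [0.0072 0.0387 0.059 ] [128.5 161.  172. ]
```

>>> step_arm([
  [0.0008,0.0001,-0.0014,0,0,0],
  [0.0003,0,-0.0005,0,0,0],
  [0,0,0,0,0,0],
])

```text
time: 23.28
position: [0.3873, -0.0685, 0.2854]
tool_rot: [0.728, -0.634, 0.171, -0.196]
ft_force: [-8.3, -1.3, 12.7]
grip_width: 0.0123
grip_force: 15.0
```

>>> step_arm([
  [0,0,0,0,0,0],
  [0,0,0,0,0,0],
  [0,0,0,0,0,0],
  [-0.005,-0.0007,0.0087,0,0,0],
  [-0.015,-0.002,0.026,0,0,0],
  [-0.015,-0.002,0.026,0,0,0],
  [-0.005,-0.0007,0.0087,0,0,0],
  [0,0,0,0,0,0],
  [0,0,0,0,0,0],
], jaw=0.04)

```text
time: 24.4
position: [0.3483, -0.0739, 0.3536]
tool_rot: [0.729, -0.634, 0.17, -0.196]
ft_force: [0.0, -0.1, 0.7]
grip_width: 0.0401
grip_force: 0.0
```

```bash
python3 - <<'E'
from h import *
F=frame(0); o=get_obs(); print(o["position"],F.T@(o["position"]-P),F.T@o["ft_force"],o["q"])
c=camera("wrist"); T=wristT(c,o); cv2.imwrite("pics/w8.png",c["pixels"])
def look(W,px,nm):
    L=(W.reshape(-1,3)-P)@F
    k=(abs(L[:,0])<.012)&(L[:,2]>.053)&(L[:,2]<.064)&(L[:,1]>-.06)&(L[:,1]<.08)
    v=cv2.fitLine((L[k,:2]*1e3).astype(np.float32),cv2.DIST_HUBER,0,.01,.01).ravel(); print(nm,"tube",v.round(3),np.percentile(L[k],[1,50,99],axis=0).round(4).tolist())
    g=(L[:,2]>.088)&(L[:,2]<.102)&(L[:,1]>.03)&(L[:,1]<.14)&(abs(L[:,0])<.08); print(" peg",g.sum(),np.percentile(L[g],[2,50,98],axis=0).round(4).tolist() if g.sum() else "")
look(pts(c,T),c["pixels"],"w")
for n in("top","side"):
    c=camera(n); look(pts(c),c["pixels"],n); 
    a=c["pixels"][180:300,190:350] if n=="top" else c["pixels"][200:350,220:420]
    cv2.imwrite(f"pics/{n}8.png",cv2.resize(a,(800,600),interpolation=cv2.INTER_CUBIC))
E
```

```text
[ 0.34828235 -0.07393686  0.35363389] [-1.82227902e-04 -8.13620392e-04  2.98168184e-01] [ 0.3295778  -0.09385655  0.5629989 ] [-0.66076022  0.24283054  2.27541503  1.01763639  0.43683427  1.44134934]
w tube [ 0.011  1.    -0.385 -0.868] [[-0.0067, -0.0378, 0.0532], [-0.0002, -0.001, 0.0565], [0.006, 0.0399, 0.0587]]
 peg 0 
top tube [  0.396  -0.918   2.307 -30.744] [[-0.0024, -0.0366, 0.0532], [0.0027, -0.0307, 0.0562], [0.0076, -0.0244, 0.0589]]
 peg 50 [[0.0243, 0.0949, 0.0883], [0.0296, 0.0996, 0.0952], [0.0339, 0.1052, 0.098]]
side tube [1.5000e-02 1.0000e+00 1.3330e+00 2.2871e+01] [[-0.0059, -0.0312, 0.0531], [0.0012, 0.0289, 0.0555], [0.0077, 0.0673, 0.0581]]
 peg 67 [[0.0216, 0.0968, 0.0883], [0.0272, 0.1044, 0.0931], [0.0317, 0.1078, 0.0949]]
```

View pics/side8.png

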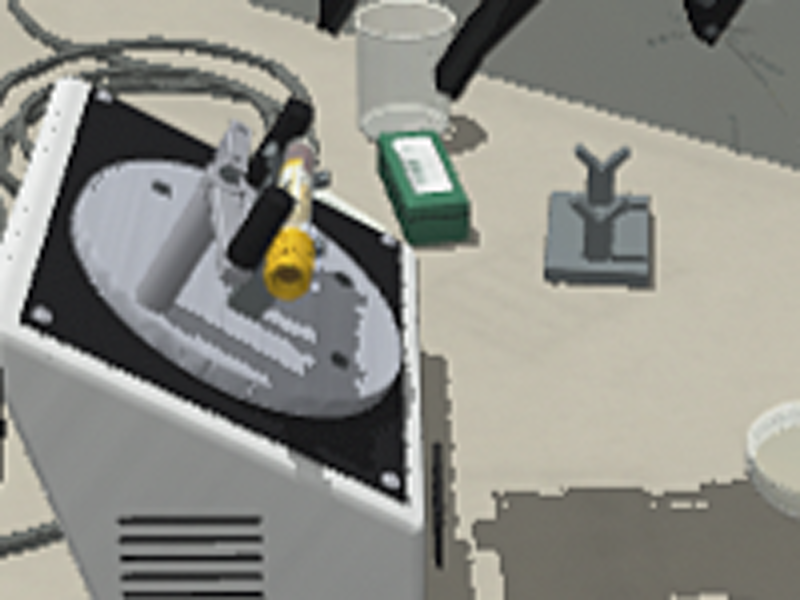

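```bash
cat >> h.py <<'E'
def peg(phi,N): return P+frame(0)@[.034-.05*np.sin(phi),.05+.05*np.cos(phi),N], toolf(frame(phi))
E
python3 - <<'E'
from h import *
delta(*peg(.12,.30))
E
```

```text
pos [ 0.3483 -0.0739  0.3534] dpos [0.0094 0.1027 0.0159] rotvec [-3.5  -0.46  5.87] | 6.8 q [-0.66  0.24  2.28  1.02  0.44  1.44] t 24.55 F [ 0.6 -0.5  0.3] gw 0.04
```

>>> step_arm([
  [0.0024,0.0257,0.004,-0.9,-0.1,1.5],
  [0.0024,0.0257,0.004,-0.9,-0.1,1.5],
  [0.0023,0.0257,0.004,-0.9,-0.1,1.5],
  [0.0023,0.0256,0.004,-0.8,-0.1,1.4],
  [0,0,0,0,0,0],
  [0,0,0,0,0,0],
])

```text
time: 25.3
position: [0.3577, 0.0286, 0.3697]
tool_rot: [0.765, -0.589, 0.181, -0.184]
ft_force: [0.3, 0.1, -0.7]
grip_width: 0.0401
grip_force: 0.0
```

```bash
python3 - <<'E'
from h import *
F=frame(0); delta(*peg(.12,.256)); o=get_obs()
c=camera("wrist"); T=wristT(c,o); L=(pts(c,T).reshape(-1,3)-P)@F; px=c["pixels"].reshape(-1,3).max(1)
g=(L[:,2]>.091)&(L[:,2]<.1)&(L[:,1]>.07)&(L[:,1]<.13)&(abs(L[:,0]-.028)<.03); print(g.sum(),np.percentile(L[g],[2,50,98],axis=0).round(4).tolist() if g.sum() else "")
a=(L[:,2]>.062)&(L[:,2]<.070)&(L[:,1]>.055)&(L[:,1]<.11)&(abs(L[:,0]-.028)<.03); print(a.sum(),np.percentile(L[a],[2,50,98],axis=0).round(4).tolist() if a.sum() else "")
t=camera("top"); L=(pts(t).reshape(-1,3)-P)@F; a=(L[:,2]>.06)&(L[:,2]<.072)&(L[:,1]>.03)&(L[:,1]<.12)&(abs(L[:,0]-.028)<.03); print("top arm",a.sum(),cv2.fitLine((L[a,:2]*1e3).astype(np.float32),cv2.DIST_HUBER,0,.01,.01).ravel() if a.sum()>5 else "")
cv2.imwrite("pics/w9.png",c["pixels"])
E
```

```text
pos [0.3577 0.0286 0.3697] dpos [ 0.0218  0.0032 -0.0385] rotvec [ 0.05 -0.02 -0.02] | 0.1 q [-0.31  0.2   2.26  0.81  0.3   1.83] t 25.3 F [ 0.3  0.1 -0.7] gw 0.0401
366 [[0.0206, 0.093, 0.0916], [0.0258, 0.0978, 0.0958], [0.0311, 0.1038, 0.0971]]
1030 [[0.0229, 0.0556, 0.0664], [0.03, 0.0741, 0.0679], [0.0369, 0.0938, 0.0694]]
top arm 218 [ 0.17881168 -0.9838833  34.38949    69.3993    ]
```

View pics/w9.png

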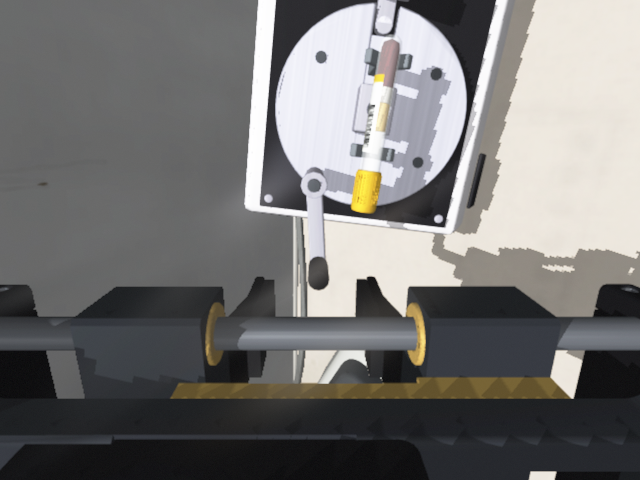

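>>> step_arm([
  [0.005,0.0007,-0.01,-1.3,-0.2,2.2],
  [0.006,0.0008,-0.012,0,0,0],
  [0.006,0.0008,-0.0115,0,0,0],
  [0.003,0.0004,-0.006,0,0,0],
  [0,0,0,0,0,0],
])

```text
time: 26.02
position: [0.3778, 0.0307, 0.3299]
tool_rot: [0.778, -0.573, 0.186, -0.18]
ft_force: [0.0, -0.1, -0.1]
grip_width: 0.0401
grip_force: 0.0
```

>>> step_arm([
  [0,0,0,0,0,0],
  [0,0,0,0,0,0],
  [0,0,0,0,0,0],
  [0,0,0,0,0,0],
  [0,0,0,0,0,0],
], jaw=0.009, squeeze=8)

```text
time: 26.65
position: [0.3775, 0.0315, 0.3306]
tool_rot: [0.778, -0.572, 0.186, -0.18]
ft_force: [-0.3, -0.2, 0.7]
grip_width: 0.0118
grip_force: 8.0
```

```bash
python3 - <<'E'
from h import *
F=frame(0); delta(*peg(.165,.256)); o=get_obs(); L=F.T@(o["position"]-P); print(L)
ph=np.linspace(.165,1.60,13); 
D=np.diff(np.array([peg(p,.256)[0] for p in ph]),axis=0); print(D.round(4).tolist(), (F[:,2]*np.degrees(ph[1]-ph[0])).round(2))
E
```

```text
pos [0.3775 0.0315 0.3306] dpos [ 0.0001 -0.0003 -0.0005] rotvec [0.08 0.05 0.  ] | 0.1 q [-0.28  0.33  2.26  1.27  0.22  1.34] t 26.65 F [-0.3 -0.2  0.7] gw 0.0118
[0.02595042 0.09962668 0.25645947]
[[-0.0048, -0.002, -0.0029], [-0.0045, -0.0027, -0.0028], [-0.0042, -0.0033, -0.0027], [-0.0038, -0.0039, -0.0025], [-0.0034, -0.0044, -0.0023], [-0.0029, -0.0048, -0.002], [-0.0023, -0.0052, -0.0018], [-0.0018, -0.0055, -0.0015], [-0.0012, -0.0057, -0.0011], [-0.0006, -0.0059, -0.0008], [0.0, -0.006, -0.0004], [0.0007, -0.0059, -0.0001]] [-3.39 -0.47  5.93]
```

>>> step_arm([
  [-0.0048,-0.002,-0.0029,-3.4,-0.5,5.9],
  [-0.0045,-0.0027,-0.0028,-3.4,-0.5,5.9],
  [-0.0042,-0.0033,-0.0027,-3.4,-0.5,5.9],
  [-0.0038,-0.0039,-0.0025,-3.4,-0.5,5.9],
  [-0.0034,-0.0044,-0.0023,-3.4,-0.5,5.9],
  [-0.0029,-0.0048,-0.002,-3.4,-0.5,5.9],
])

```text
time: 27.4
position: [0.3537, 0.0104, 0.3153]
tool_rot: [0.929, -0.261, 0.24, -0.104]
ft_force: [-0.0, 0.2, 1.9]
grip_width: 0.0114
grip_force: 8.0
```

```bash
python3 - <<'E'
from h import *
F=frame(0); delta(*peg(.8825,.256)); o=get_obs(); print(F.T@(o["position"]-P),o["grip_force"])
E
```

```text
pos [0.3537 0.0104 0.3153] dpos [ 0.0003 -0.0002 -0.0004] rotvec [ 0.12  0.3  -0.05] | 0.3 q [-0.38  0.36  2.34  1.69  0.25  0.11] t 27.4 F [-0.   0.2  1.9] gw 0.0114
[-0.0046733   0.08201069  0.25645173] 8.002171218395233
```

Tracking well; finish the arc.

>>> step_arm([
  [-0.0023,-0.0052,-0.0018,-3.4,-0.5,5.9],
  [-0.0018,-0.0055,-0.0015,-3.4,-0.5,5.9],
  [-0.0012,-0.0057,-0.0011,-3.4,-0.5,5.9],
  [-0.0006,-0.0059,-0.0008,-3.4,-0.5,5.9],
  [0,-0.006,-0.0004,-3.4,-0.5,5.9],
  [0.0007,-0.0059,-0.0001,-3.4,-0.5,5.9],
  [0,0,0,0,0,0],
])

```text
time: 28.28
position: [0.3477, -0.0227, 0.3093]
tool_rot: [0.962, 0.08, 0.262, -0.017]
ft_force: [-0.8, 3.8, -0.4]
grip_width: 0.0115
grip_force: 8.0
```

```bash
python3 - <<'E'
from h import *
F=frame(0); delta(*peg(1.6,.256)); o=get_obs(); print(F.T@(o["position"]-P),F.T@o["ft_force"],o["grip_force"])
E
```

```text
pos [ 0.3477 -0.0227  0.3093] dpos [ 0.0012 -0.0013 -0.0001] rotvec [-0.35  0.4   0.04] | 0.5 q [-0.51  0.38  2.36  1.68  0.31 -0.71] t 28.27 F [-0.8  3.8 -0.4] gw 0.0115
[-0.01679725  0.04997547  0.25655753] [-0.40681408  3.84046607 -0.18520742] 7.999687492847443
```

>>> step_arm([
  [0,0,0,0,0,0],
  [0,0,0,0,0,0],
  [0,0,0,0,0,0],
  [-0.006,-0.001,0.0104,0,0,0],
  [-0.01,-0.0014,0.0175,0,0,0],
  [-0.01,-0.0014,0.0175,0,0,0],
  [0,0,0.02,0,0,0],
  [0,0,0.02,0,0,0],
  [0,0,0,0,0,0],
], jaw=0.035)

```text
time: 29.4
position: [0.3231, -0.0279, 0.3961]
tool_rot: [0.961, 0.079, 0.265, -0.013]
ft_force: [-0.1, -0.3, 0.1]
grip_width: 0.0349
grip_force: 0.0
```

```bash
python3 - <<'E'
from h import *
F=frame(0); o=get_obs(); print(F.T@(o["position"]-P),o["ft_force"].round(1),o["time"])
c=camera("wrist"); T=wristT(c,o); t=camera("top"); s=camera("side")
for n,W in(("w",pts(c,T)),("t",pts(t)),("s",pts(s))):
    L=(W.reshape(-1,3)-P)@F
    g=(L[:,2]>.088)&(L[:,2]<.1)&(L[:,1]>.03)&(L[:,1]<.075)&(abs(L[:,0]+.016)<.02); print(n,"peg",g.sum(),np.percentile(L[g],[2,50,98],axis=0).round(4).tolist() if g.sum() else "")
    k=(abs(L[:,0])<.008)&(L[:,2]>.053)&(L[:,2]<.061)&(L[:,1]>-.06)&(L[:,1]<.08)
    if k.sum(): print(" tube",cv2.fitLine((L[k,:2]*1e3).astype(np.float32),cv2.DIST_HUBER,0,.01,.01).ravel().round(3),np.percentile(L[k],[1,50,99],axis=0).round(4).tolist())
    tb=(L[:,2]>.044)&(L[:,2]<.056)&(abs(L[:,0])<.01)&(L[:,1]<-.06)&(L[:,1]>-.125); print(" tab",tb.sum(),np.percentile(L[tb],[2,50,98],axis=0).round(4).tolist() if tb.sum() else "")
a=np.hstack([cv2.resize(s["pixels"][190:330,220:360],(400,400),interpolation=cv2.INTER_CUBIC),cv2.resize(c["pixels"][0:320,160:480],(400,400))]); cv2.imwrite("pics/fin.png",a)
E
```

```text
[0.00494428 0.0482728  0.34426168] [-0.1 -0.3  0.1] 29.4
w peg 256 [[-0.0214, 0.0442, 0.0889], [-0.015, 0.0493, 0.0956], [-0.0109, 0.0547, 0.097]]
 tube [ 6.000e-03 -1.000e+00  8.810e-01  9.487e+00] [[-0.0067, -0.0367, 0.0532], [0.0009, 0.0099, 0.0567], [0.0064, 0.0627, 0.0595]]
 tab 327 [[-0.0057, -0.0851, 0.0447], [0.0007, -0.0769, 0.0504], [0.0058, -0.0702, 0.0521]]
t peg 46 [[-0.0198, 0.046, 0.0895], [-0.0126, 0.0507, 0.0951], [-0.0085, 0.0561, 0.0971]]
 tube [ 1.0000e-03 -1.0000e+00  2.9960e+00  1.1049e+01] [[-0.0043, -0.0359, 0.0531], [0.003, 0.0116, 0.0565], [0.0079, 0.0652, 0.0599]]
 tab 66 [[-0.0027, -0.084, 0.0448], [0.0037, -0.0764, 0.0498], [0.0087, -0.0692, 0.0527]]
s peg 56 [[-0.0213, 0.0492, 0.0885], [-0.0158, 0.0553, 0.0927], [-0.0107, 0.0588, 0.0949]]
 tube [ 1.0000e-03 -1.0000e+00  1.1770e+00  2.0107e+01] [[-0.0058, -0.031, 0.0532], [0.0012, 0.0158, 0.0553], [0.0065, 0.0676, 0.0605]]
 tab 50 [[-0.0057, -0.0815, 0.0447], [0.0005, -0.0707, 0.0483], [0.0058, -0.066, 0.0502]]
```

View pics/fin.png

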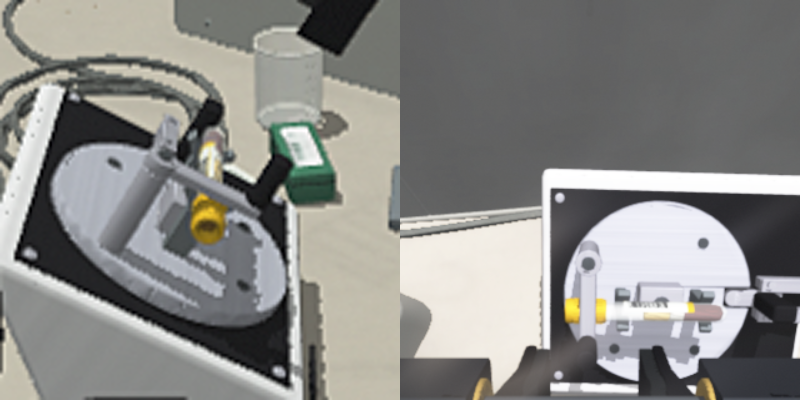

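The pictures show the arm closed over the cap, the tube in both saddles, and the lock bar home. I'm handing in.

```bash
python3 -c "
from rig import hand_in; print(hand_in())"
```

```text
the job is handed in; nothing more can be done
None
```

The rotator is set up and handed in at about 29 s of the 64 s limit: rotor aligned, lock bar home, tube in both saddles with its cap under the closed arm, and no contact with the slide box, timer or beaker (no verdict was returned).

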